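# Tip the drained tube racks back onto their bases

### The arm

A 7-joint arm with a two-finger parallel gripper is mounted at the origin on the work surface. World frame = base frame: x ahead of the robot, y to its left, z up, the work surface at z = 0. Lengths are in m, angles in rad, forces in N, time in s.
With the tool pointing down it reaches from about 0.35 to 0.9 m from the base axis. Payload 8.1 kg.
Tool frame: the origin (TCP) lies midway between the tips of the shut fingers; the grasp point (between the pads) lies 19 mm behind it; z points along the fingers, y is the line along which they close (so a half turn about z gives the same grasp; the last joint's range is limited). The gripper opens to 92 mm and grips with 3 to 60 N. Pads are 19 mm wide; open, the fingers measure 130 mm over their backs; the gripper's body (75 mm by 190 mm) begins 47 mm behind the grasp point.
Start: joints at [1.063, 0.434, 0.025, 1.573, -0.012, 1.134, -0.075], TCP at [0.246, -0.575, 0.227] pointing down, gripper open.
Joint ranges: [-2.62, 2.62], [-0.44, 2.09], [-1.27, 1.32], [0.08, 2.57], [-1.32, 4.46], [0.12, 2], [-2.74, 2.74]. Speed limits (rad/s): [2.22, 2.22, 3.01, 3.01, 3.14, 3.14, 3.14].

### API

Orientations are given as a rotation vector (axis times angle).
In Python, from cell import observe, cams, job gives the robot as it stands. The module is installed in compiled form; this text tells all that it offers.
- The arm moves only by the tool step_arm, never from a script. Its argument "steps" is a list of rows, each a list of 6 numbers: the shift along the world's x, y, z in mm, then the turn, a rotation vector about the world's x, y, z in rad. In form: [[dx, dy, dz, rx, ry, rz], ...]. A call has 1 to 20 rows; each row shifts and turns the commanded pose from where the row before left it; what a row does not reach is not made up. A row lasts 1/12 s, in which the tool goes at most 41.7 mm and 7.16 degrees, less where a joint would pass 70% of its speed; a pose out of reach is approached as far as the arm can. A call with a gripper value outside its range is refused whole. "gripper" is the opening, from 0 (shut) to 1 (fully open), set as the call begins (left out, the last holds). The fingers move at their own pace and stop on an object; "force" is the grip in N (left out, the last holds). Time passes only in rows, so rows that do not move let the fingers close. It gives the time, the measured TCP pose, the force, the opening and the grip force at its end, in the units of the state.
- observe(): the state, without advancing time (a new reading comes with each control period).
- cams.get_image(name): name is "scene" or "top"; returns the picture (400x640x3 uint8, red, green, blue); there is no depth.
- cams.get_calibration(name): a dict with "fov_y" (degrees; the focal length in pixels is half the picture's height over the tangent of half this angle, whatever the lens; pixels are square), "cx", "cy" (the principal point, pixels), "world_to_cam" (4x4, takes a point from world to camera coordinates). Camera axes: x right, y up, looking along -z (the intrinsics and any distortion apply to the point x, -y, -z); pixel columns grow to the right and rows downward; lengths in m; the calibration is good to about 2 mm. A picture is of the moment at which its call begins. get_calibration takes no time and is no camera call.
- job.sign_off(): hands the job in; it is judged then, once.
The state is a dict: "clock": time; "joints": joint angles; "dq": joint speeds; "joint_efforts": joint torques, N m; "position": TCP position; "ee_rot": TCP orientation; "force": force on the tool from outside, world axes, zero at the start; "ft_torque": the same for the moment, N m; "width": opening from 0.0 (shut) to 1.0 (fully open); "gripper_force": force on a finger pad.
Only numpy, scipy, OpenCV 4.12 (cv2) and the standard library are available. Lean on these libraries where they do the work, as an engineer would, in place of code of your own. Each camera call takes 0.05 s, during which the arm holds its last target. There are 200 camera calls.

### The job

The two empty tube racks, one white and one purple, were stood on their long sides to drain. With the fingertips, push each one over about where it stands so that it lies flat on its base on the mat with its wells open upwards, ready for tubes. Do not pick the racks up, and leave everything else where it is.

Things in the scene. Friction and masses are not known exactly. Their poses are not given: they have to be found in the camera images.
- mat: thin pale-teal draining mat fixed to the bench, 460 (its x) x 680 (its y) x 3 mm thick; origin at the centre of its underside, z up
- white_rack: loose empty white plastic tube rack, 5 x 8 square wells, 165 mm long, 108 wide, 55 high on its base, 210-390 g. It starts standing on a long side (108 tall, 55 thick). Origin: centre of the face it first stands on. x points out of the open wells (level at the start, straight up once the rack lies right way up), y along its length, z up at the start
- white_rack_mid (a point): centre of the white rack's block: 54 mm above the mat at the start, 27.5 mm when it lies flat. Pushed near its top edge the rack tips without skidding much and falls by itself once leaned past about 27 degrees
- white_rack_wells (a point): centre of the white rack's open wells face, 27.5 mm from its mid along the rack's +x
- white_rack_base (a point): centre of the white rack's closed base face, 27.5 mm from its mid along the rack's -x
- purple_rack: loose empty purple plastic tube rack, 5 x 8 square wells, 165 mm long, 108 wide, 55 high on its base, 210-390 g. It starts standing on a long side (108 tall, 55 thick). Origin: centre of the face it first stands on. x points out of the open wells (level at the start, straight up once the rack lies right way up), y along its length, z up at the start
- purple_rack_mid (a point): centre of the purple rack's block: 54 mm above the mat at the start, 27.5 mm when it lies flat. Pushed near its top edge the rack tips without skidding much and falls by itself once leaned past about 27 degrees
- purple_rack_wells (a point): centre of the purple rack's open wells face, 27.5 mm from its mid along the rack's +x
- purple_rack_base (a point): centre of the purple rack's closed base face, 27.5 mm from its mid along the rack's -x
- cup_orange: loose specimen cup, 47 mm across, 64 mm tall, orange lid; stands on the mat, near the middle of its far edge; origin at the centre of its underside
- cup_blue: loose specimen cup, 47 mm across, 64 mm tall, blue lid; stands right of the mat; origin at the centre of its underside
- tape_roll: roll of white tape lying flat, 70 mm across, 24 mm high, left of the mat; origin at the centre of its underside
- sanitiser: clear bottle with blue cap, 60 mm across, 150 mm tall, left of the mat; origin at the centre of its underside
- sharps_bin: yellow sharps bin with red rim, 188 mm across, 175 mm tall, left of the mat; origin at the centre of its underside
- full_rack: white foam block 190 (its x) x 110 mm full of capped blood tubes, 121 mm tall in all, right of the mat; origin at the centre of its underside
Mind the look-alikes: they are no part of the job. Leave any green look-alike of the white_rack alone.

How it is judged:
By the outcome, as a careful person would: the job done as asked, in the order asked, and still so for the second after the job is handed in, with the robot touching nothing.
It also fails if it takes over 48 s, if anything falls off the work surface, if the arm or the gripper's body presses on something with over 40 N, if the wrist force passes 120 N, or if a joint passes its speed limit or range.

## Working session

There is one attempt and no reset: what is moved stays moved. The work goes in short steps, Python scripts to look and compute and a tool call to move; the robot and the scene stay as the last step left them, time stands still between calls to the robot, and variables do not carry over. Pictures are saved under pics/ and viewed, at most 10 in all, crops included, and the job is handed in when it is done.

Besides the shell and the picture viewer there is one more tool, called after ">>>" by a JSON object that holds its "fn" and its "kwargs". step_arm: Moves the arm, as the interface text tells. Its arguments: {"type":"object","properties":{"steps":{"type":"array","items":{"type":"array","items":{"type":"number"}}},"gripper":{"type":"number"},"force":{"type":"number"}},"required":["steps"]}

```bash
mkdir -p pics
python3 - <<'E'
from cell import observe,cams
import cv2
for n in("scene","top"):
    im=cams.get_image(n);cv2.imwrite(f"pics/{n}0.png",im[:,:,::-1])
    c=cams.get_calibration(n);print(n,c)
s=observe();print(s["clock"],s["position"],s["ee_rot"])
E
```

```text
scene {'fov_y': 57.05602832811237, 'cx': 311.8992280627473, 'cy': 199.49026152626254, 'world_to_cam': array([[ 0.85157957,  0.5239574 ,  0.01675927, -0.42712972],
       [-0.34820265,  0.54145143,  0.76523543,  0.08917051],
       [ 0.39187644, -0.65749448,  0.64353233, -1.25763921],
       [ 0.        ,  0.        ,  0.        ,  1.        ]])}
top {'fov_y': 51.895956511160236, 'cx': 312.7998601957957, 'cy': 196.33196206420203, 'world_to_cam': array([[ 0.00362077, -0.99998465,  0.00419449,  0.01091818],
       [ 0.99730974,  0.00391812,  0.07319788, -0.50245748],
       [-0.07321319,  0.00391817,  0.99730862, -1.28664069],
       [ 0.        ,  0.        ,  0.        ,  1.        ]])}
0.1 [ 0.24591612 -0.57409536  0.22602781] [-3.07618403e+00 -6.31181713e-01  6.29487934e-04]
```

View pics/scene0.png

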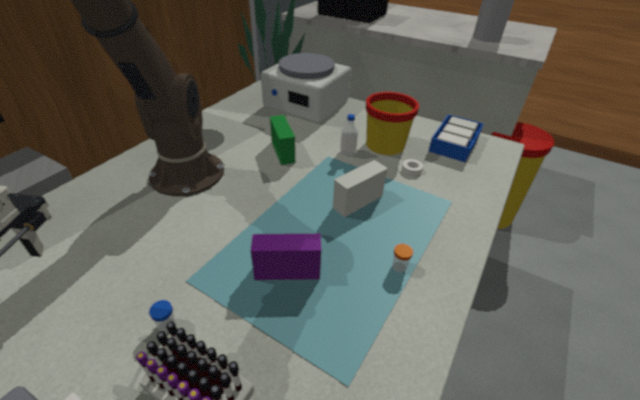

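View pics/top0.png

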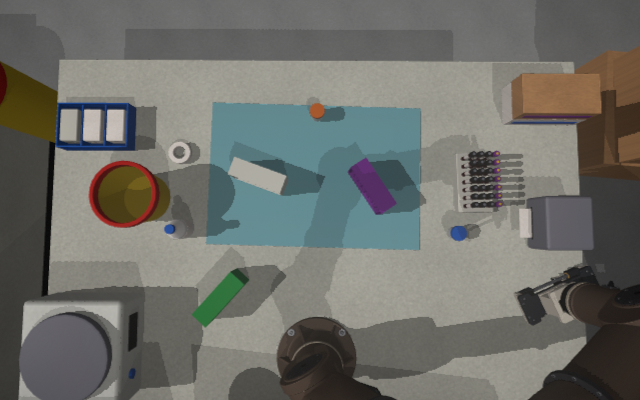

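The top view shows white_rack at about (258,175) and purple_rack at (372,186), both on the mat. The green look-alike at (220,297) is off the mat, so I'll leave it alone. The scene view shows white at (360,190) and purple at (287,257). I'll enlarge both racks to see which sides the wells are on.

```bash
cat > h.py <<'E'
import numpy as np,cv2
from cell import cams
def ray(n,uv,z):
    c=cams.get_calibration(n);f=200/np.tan(np.radians(c["fov_y"]/2));M=c["world_to_cam"];R,t=M[:3,:3],M[:3,3]
    C=-R.T@t;uv=np.atleast_2d(uv).astype(float)
    d=np.c_[(uv[:,0]-c["cx"])/f,-(uv[:,1]-c["cy"])/f,-np.ones(len(uv))]@R
    return C+d*((z-C[2])/d[:,2])[:,None]
def proj(n,P):
    c=cams.get_calibration(n);f=200/np.tan(np.radians(c["fov_y"]/2));M=c["world_to_cam"]
    p=np.atleast_2d(P)@M[:3,:3].T+M[:3,3];return np.c_[c["cx"]+f*p[:,0]/-p[:,2],c["cy"]-f*p[:,1]/-p[:,2]]
E
python3 - <<'E'
import cv2,numpy as np
s=cv2.imread("pics/scene0.png");t=cv2.imread("pics/top0.png")
def g(i): 
    i=i.astype(float)/255; return (np.clip(i,0,1)**.6*255).astype(np.uint8)
def r(i,x,y,w,h):return cv2.resize(g(i[y:y+h,x:x+w]),(400,300),interpolation=cv2.INTER_CUBIC)
cv2.imwrite("pics/c1.png",np.vstack([np.hstack([r(s,235,215,100,75),r(s,315,150,100,75)]),np.hstack([r(t,330,145,100,75),r(t,210,135,100,75)])]))
E
```

```text
(no output)
```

View pics/c1.png

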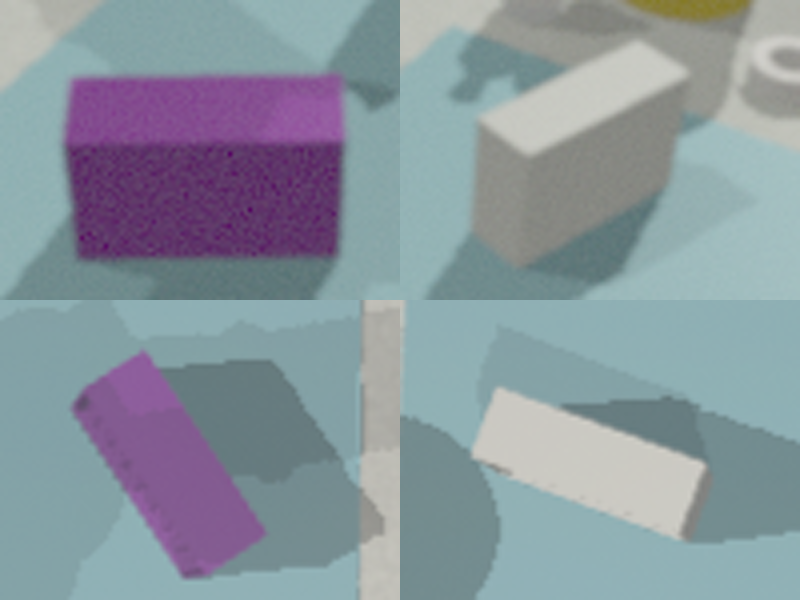

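The wells are the dotted edge in the top view. On the white rack they face the robot (−x), and on the purple rack they face left and slightly towards the robot. The scene view shows plain base faces on the opposite sides, so each rack gets pushed from its wells side towards its base side. Next I'll get the poses from the top-face rectangles.

Run:
```python
import cv2,numpy as np
from h import *
t=cv2.imread("pics/top0.png").astype(int)
b,g,r=t[...,0],t[...,1],t[...,2]
reg=np.zeros(b.shape,bool);reg[105:246,212:418]=1
m={"purple":reg&(r-g>35)&(b-g>35),"white":reg&(r>150)&(abs(b-r)<30)}
for k,v in m.items():
    v=cv2.morphologyEx(v.astype(np.uint8),cv2.MORPH_OPEN,np.ones((3,3)))
    c=max(cv2.findContours(v,0,cv2.CHAIN_APPROX_NONE)[0],key=cv2.contourArea)
    uv=c[:,0,:]; P=ray("top",uv,.111)[:,:2]
    R=cv2.minAreaRect((P*1000).astype(np.float32));B=cv2.boxPoints(R)
    print(k,R);print(B.round());print(proj("top",np.c_[B/1000,np.full(4,.111)]).round(),uv.min(0),uv.max(0))
for n,uv,z in(("or",(317,111),.064),("bl",(459,233),.064)):print(n,ray("top",uv,z))
print("mat",ray("top",[(213,102),(420,108),(419,249),(207,243)],.003).round(3))
```

```text
purple ((526.827880859375, -158.7960205078125), (161.4368438720703, 66.19279479980469), 33.2945442199707)
[[ 441. -175.]
 [ 478. -231.]
 [ 612. -142.]
 [ 576.  -87.]]
[[377. 215.]
 [396. 203.]
 [365. 157.]
 [347. 169.]] [353 159] [394 211]
white ((557.7505493164062, 180.87503051757812), (163.71478271484375, 58.56885528564453), 69.97698974609375)
[[502. 114.]
 [557.  94.]
 [613. 248.]
 [558. 268.]]
[[279. 194.]
 [286. 175.]
 [234. 156.]
 [227. 175.]] [229 158] [284 193]
or [[0.76533712 0.00088909 0.064     ]]
bl [[ 0.38873182 -0.4331086   0.064     ]]
mat [[ 0.811  0.34   0.003]
 [ 0.794 -0.337  0.003]
 [ 0.337 -0.326  0.003]
 [ 0.353  0.349  0.003]]
```

>>> {"fn": "step_arm", "kwargs": {"steps": [[6.2,19.5,0,0,0,0.06],[6.2,19.5,0,0,0,0.06],[6.2,19.5,0,0,0,0.06],[6.2,19.5,0,0,0,0.06],[6.2,19.5,0,0,0,0.06],[6.2,19.5,0,0,0,0.06],[6.2,19.5,0,0,0,0.06],[6.2,19.5,0,0,0,0.06],[6.2,19.5,0,0,0,0.06],[6.2,19.5,0,0,0,0.06],[6.2,19.5,0,0,0,0.06],[6.2,19.5,0,0,0,0.06],[6.2,19.5,0,0,0,0.06],[6.2,19.5,0,0,0,0.06],[6.2,19.5,0,0,0,0.06],[6.2,19.5,0,0,0,0.06],[6.2,19.5,0,0,0,0.06],[6.2,19.5,0,0,0,0.06],[6.2,19.5,0,0,0,0.06],[6.2,19.5,0,0,0,0.06]]}}

```text
clock: 1.77
position: [0.3707, -0.1825, 0.2268]
ee_rot: [2.177, 2.265, 0.0]
force: [-0.6, 0.5, -0.3]
width: 1.001
gripper_force: 0.0
```

>>> {"fn": "step_arm", "kwargs": {"steps": [[6.2,19.5,0,0,0,0.06],[6.2,19.5,0,0,0,0.06],[6.2,19.5,0,0,0,0.06],[6.2,19.5,0,0,0,0.06],[6.2,19.5,0,0,0,0.06],[6.2,19.5,0,0,0,0.06],[6.2,19.5,0,0,0,0.06],[6.2,19.5,0,0,0,0.06],[6.2,19.5,0,0,0,0.06],[6.2,19.5,0,0,0,0.06],[6.2,19.5,0,0,0,0.06],[6.2,19.5,0,0,0,0.06],[6.2,19.5,0,0,0,0.06],[6.2,19.5,0,0,0,0.06],[6.2,19.5,0,0,0,0.06],[6.2,19.5,0,0,0,0.06],[6.2,19.5,0,0,0,0.06],[6.2,19.5,0,0,0,0.06],[6.2,19.5,0,0,0,0.06],[6.2,19.5,0,0,0,0.06]]}}

```text
clock: 3.43
position: [0.4938, 0.2076, 0.2267]
ee_rot: [-0.518, -3.098, -0.0]
force: [0.5, -0.0, -0.2]
width: 1.0
gripper_force: 0.0
```

>>> {"fn": "step_arm", "kwargs": {"steps": [[0,0,-16.5,0,0,0],[0,0,-16.5,0,0,0],[0,0,-16.5,0,0,0],[0,0,-16.5,0,0,0],[0,0,-16.5,0,0,0],[0,0,-16.5,0,0,0],[0,0,-16.5,0,0,0],[0,0,-16.5,0,0,0],[5.6,-2,0,0,0,0],[5.6,-2,0,0,0,0],[5.6,-2,0,0,0,0],[5.6,-2,0,0,0,0],[5.6,-2,0,0,0,0],[5.6,-2,0,0,0,0],[5.6,-2,0,0,0,0]]}}

```text
clock: 4.68
position: [0.5342, 0.1913, 0.0952]
ee_rot: [0.527, 3.096, 0.001]
force: [-0.9, -1.6, 0.7]
width: 1.0
gripper_force: 0.3
```

Run:
```python
from cell import observe,cams
import cv2,numpy as np
a=cams.get_image("top")[80:280,170:440,::-1];b=cams.get_image("scene")[100:300,185:455,::-1]
cv2.imwrite("pics/d1.png",cv2.resize(np.vstack([a,b]),None,fx=1.5,fy=1.5))
s=observe();print(s["position"],s["force"])
```

```text
[0.5345596  0.19083086 0.0948728 ] [0.23846761 0.84036713 0.27090087]
```

View pics/d1.png

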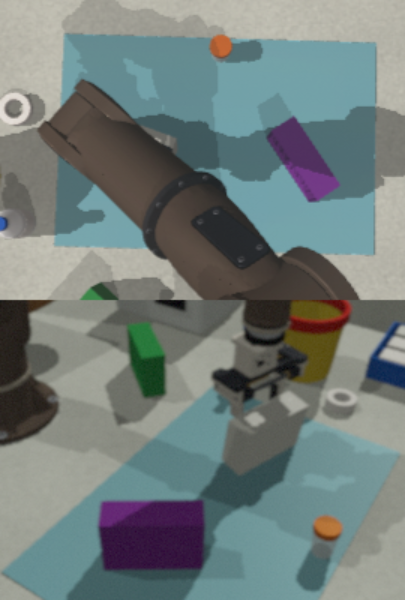

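The gripper straddles the white rack at its wells face, in contact or nearly so (scene crop around (265,420)). Next I push.

>>> {"fn": "step_arm", "kwargs": {"steps": [[5.6,-2,0,0,0,0],[5.6,-2,0,0,0,0],[5.6,-2,0,0,0,0],[5.6,-2,0,0,0,0],[5.6,-2,0,0,0,0],[5.6,-2,0,0,0,0],[5.6,-2,0,0,0,0]]}}

```text
clock: 5.37
position: [0.5732, 0.1772, 0.0947]
ee_rot: [0.527, 3.097, 0.0]
force: [-0.3, -0.1, -0.4]
width: 1.002
gripper_force: 0.0
```

Run:
```python
from cell import observe,cams
import cv2,numpy as np
b=cams.get_image("scene")[120:270,260:460,::-1]
cv2.imwrite("pics/d2.png",cv2.resize(b,None,fx=2,fy=2))
```

```text
(no output)
```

View pics/d2.png

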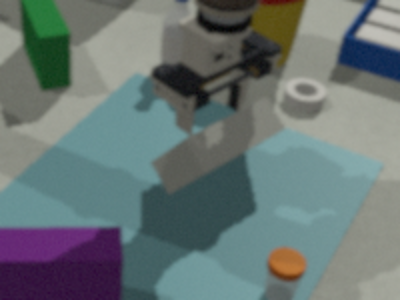

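The white rack is tipping forwards. I'll push a little further, then stop and let it fall.

>>> {"fn": "step_arm", "kwargs": {"steps": [[5.6,-2,0,0,0,0],[5.6,-2,0,0,0,0],[5.6,-2,0,0,0,0],[5.6,-2,0,0,0,0],[0,0,0,0,0,0],[0,0,0,0,0,0],[0,0,0,0,0,0],[0,0,0,0,0,0]]}}

```text
clock: 6.08
position: [0.5946, 0.1698, 0.0947]
ee_rot: [-0.526, -3.097, -0.0]
force: [-0.0, 0.5, 0.6]
width: 0.999
gripper_force: 0.0
```

Run:
```python
from cell import observe,cams
import cv2,numpy as np
b=cams.get_image("scene")[120:270,260:460,::-1]
cv2.imwrite("pics/d3.png",cv2.resize(b,None,fx=2,fy=2))
```

```text
(no output)
```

View pics/d3.png

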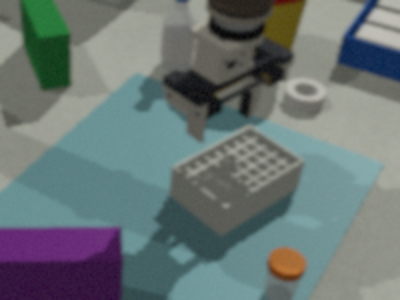

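The white rack lies flat with its wells up, at crop (237,180). Next I raise the gripper and go to the purple rack.

>>> {"fn": "step_arm", "kwargs": {"steps": [[0,0,16.5,0,0,0],[0,0,16.5,0,0,0],[0,0,16.5,0,0,0],[0,0,16.5,0,0,0],[0,0,16.5,0,0,0],[0,0,16.5,0,0,0],[0,0,16.5,0,0,0],[0,0,16.5,0,0,0]]}}

```text
clock: 6.8
position: [0.5945, 0.1696, 0.2276]
ee_rot: [0.526, 3.097, -0.0]
force: [0.7, -0.0, -0.3]
width: 0.997
gripper_force: 0.0
```

>>> {"fn": "step_arm", "kwargs": {"steps": [[-5.1,-13.9,0,0,0,-0.033],[-5.1,-13.9,0,0,0,-0.033],[-5.1,-13.9,0,0,0,-0.033],[-5.1,-13.9,0,0,0,-0.033],[-5.1,-13.9,0,0,0,-0.033],[-5.1,-13.9,0,0,0,-0.033],[-5.1,-13.9,0,0,0,-0.033],[-5.1,-13.9,0,0,0,-0.033],[-5.1,-13.9,0,0,0,-0.033],[-5.1,-13.9,0,0,0,-0.033],[-5.1,-13.9,0,0,0,-0.033],[-5.1,-13.9,0,0,0,-0.033],[-5.1,-13.9,0,0,0,-0.033],[-5.1,-13.9,0,0,0,-0.033],[-5.1,-13.9,0,0,0,-0.033],[-5.1,-13.9,0,0,0,-0.033],[-5.1,-13.9,0,0,0,-0.033],[-5.1,-13.9,0,0,0,-0.033],[-5.1,-13.9,0,0,0,-0.033],[-5.1,-13.9,0,0,0,-0.033]]}}

```text
clock: 8.47
position: [0.4924, -0.1099, 0.2267]
ee_rot: [1.506, 2.757, 0.0]
force: [-0.1, -0.6, -0.4]
width: 1.003
gripper_force: 0.0
```

>>> {"fn": "step_arm", "kwargs": {"steps": [[0,0,-16.5,0,0,0],[0,0,-16.5,0,0,0],[0,0,-16.5,0,0,0],[0,0,-16.5,0,0,0],[0,0,-16.5,0,0,0],[0,0,-16.5,0,0,0],[0,0,-16.5,0,0,0],[0,0,-16.5,0,0,0],[3.3,-5,0,0,0,0],[3.3,-5,0,0,0,0],[3.3,-5,0,0,0,0],[3.3,-5,0,0,0,0]]}}

```text
clock: 9.47
position: [0.5074, -0.1297, 0.0959]
ee_rot: [1.502, 2.757, 0.001]
force: [-0.9, 0.4, -0.1]
width: 1.001
gripper_force: 0.0
```

>>> {"fn": "step_arm", "kwargs": {"steps": [[3.3,-5,0,0,0,0],[3.3,-5,0,0,0,0],[3.3,-5,0,0,0,0],[3.3,-5,0,0,0,0],[3.3,-5,0,0,0,0],[3.3,-5,0,0,0,0],[3.3,-5,0,0,0,0],[3.3,-5,0,0,0,0],[3.3,-5,0,0,0,0],[3.3,-5,0,0,0,0],[3.3,-5,0,0,0,0]]}}

```text
clock: 10.38
position: [0.5427, -0.184, 0.0947]
ee_rot: [-1.502, -2.759, 0.0]
force: [-0.1, 0.0, -0.1]
width: 1.002
gripper_force: 0.0
```

Run:
```python
from cell import observe,cams
import cv2,numpy as np
b=cams.get_image("scene")[150:350,160:430,::-1]
cv2.imwrite("pics/d4.png",cv2.resize(b,None,fx=2,fy=2))
```

```text
(no output)
```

View pics/d4.png

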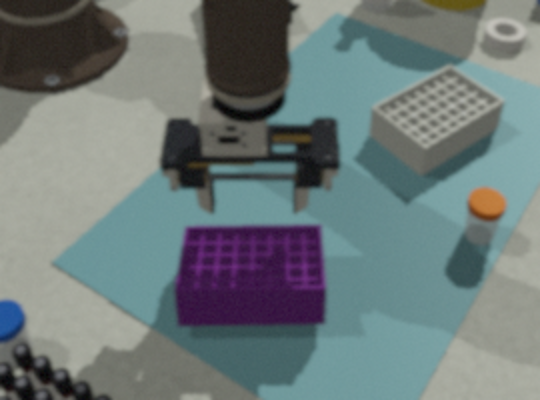

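The purple rack is down with its wells up at crop (252,272). I'll retract and verify.

>>> {"fn": "step_arm", "kwargs": {"steps": [[0,0,16.5,0,0,0],[0,0,16.5,0,0,0],[0,0,16.5,0,0,0],[0,0,16.5,0,0,0],[0,0,16.5,0,0,0],[0,0,16.5,0,0,0],[0,0,16.5,0,0,0],[0,0,16.5,0,0,0],[-12,12,0,0,0,0],[-12,12,0,0,0,0],[-12,12,0,0,0,0],[-12,12,0,0,0,0],[-12,12,0,0,0,0],[-12,12,0,0,0,0],[-12,12,0,0,0,0],[-12,12,0,0,0,0]]}}

```text
clock: 11.77
position: [0.4457, -0.0869, 0.2268]
ee_rot: [1.501, 2.759, -0.0]
force: [0.1, -0.3, 0.3]
width: 1.0
gripper_force: 0.0
```

Run:
```python
from cell import observe,cams
import cv2,numpy as np
a=cams.get_image("top")[80:280,150:490,::-1];b=cams.get_image("scene")[130:330,120:460,::-1]
cv2.imwrite("pics/d5.png",cv2.resize(np.vstack([a,b]),None,fx=1.5,fy=1.5))
```

```text
(no output)
```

View pics/d5.png

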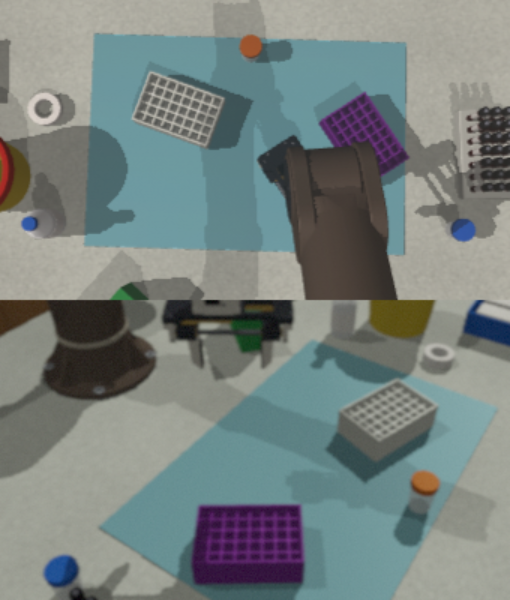

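Both racks lie flat with their wells up, and nothing else has moved. The purple rack's right corner is close to the mat edge, so I'll check that.

Run:
```python
from h import *
t=cams.get_image("top").astype(int)
r,g,b=t[...,0],t[...,1],t[...,2]
v=((r-g>30)&(b-g>30)).astype(np.uint8);v[:,:330]=0;v[:,430:]=0;v[230:]=0
c=max(cv2.findContours(v,0,cv2.CHAIN_APPROX_NONE)[0],key=cv2.contourArea)[:,0]
P=ray("top",c,.058)
for i in(P[:,0].argmax(),P[:,1].argmin(),P[:,0].argmin()):print(c[i],P[i].round(3))
print("mat edge",ray("top",[(420,108),(419.5,180),(419,249)],.003).round(3))
```

```text
[393 142] [ 0.67  -0.236  0.058]
[418 180] [ 0.551 -0.312  0.058]
[403 189] [ 0.523 -0.265  0.058]
mat edge [[ 0.794 -0.337  0.003]
 [ 0.558 -0.331  0.003]
 [ 0.337 -0.326  0.003]]
```

The corner is about 20 mm inside the mat edge, so I'm handing in.

```bash
python3 -c "
from cell import job;print(job.sign_off())"
```

```text
the job is handed in; nothing more can be done
None
```

Both racks were pushed over and lie flat on the mat with their wells up, nothing else appeared to have moved, and the job was handed in at about 12 s of the 48 s allowed.

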